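# Latch the red cool box at the shaved-ice stall

## Task

The red cool box is packed and its lid is shut: latch it. Flip the steel wire loop of its draw latch over so that it lies around the keeper hook, then press the black lever all the way down over centre so that it stays flat with the loop hooked. The blue box is still being filled: leave its latch open as it is.

Things in the scene. Friction and masses are not known exactly. Their poses are not given: they have to be found in the camera images.
- red_box: Red cool box, white two-part lid with red panels, fixed, 280 x 210 x 170 mm high. Origin: centre of underside; z up, lid top at z = 170; yaw within 15 degrees. The draw latch lies on the lid along box x, at y = 0. Lever: black paddle 72 mm long from its pivot (axis along y at x = 0, z = 186), 32 wide, 6 thick. A like blue box with the same open latch stands left or right of it.
- red_keeper (a point): The red box's keeper, a dark steel hook 20 mm wide; this point is its foot's middle on the lid, at box x = -63, z = 170. Upright post x = -60 to -66, z up to 190; on top a lip (z 185 to 190) reaching to x = -71. The bar belongs under the lip, on the -x side of the post (bar centre about x = -68). Axes as the box's.
- red_lever (a joint): Angle of the red box's lever (rad): 0 = flat, pointing to box +x, top face at z = 189; 1.57 upright; open at the start, 2.05 to 2.25, leaning to -x (keeper side), tip about 40 mm to -x of the pivot and 60 above it. Friction holds it (1 N at the tip). Stop at 2.3. With the loop hooked, springs resist, at most 10 N at the paddle; past centre, near 0.25 rad, it pulls itself flat.
- red_bar (a point): Middle of the 5 mm cross bar (along box y, 43 long) at the free end of the red box's wire loop. Side wires at y = +-19 pass lever and keeper. The loop hangs on a loose pin on the lever, 24 mm from its pivot; pin to bar 87 mm. At the start it leans back to +x past vertical, bar at z about 290. Pushed to -x until the bar is past x = -15, it falls by itself: bar on the lid beyond the keeper.
- blue_bar (a point): The same point on the blue box's loop (same sizes), which must stay standing as it is.

How it is judged:
By the outcome, as a careful person would: the job done as asked, in the order asked, and still so for the second after the job is handed in, with the robot touching nothing.
It also fails if it takes over 40 s, if anything falls off the work surface, if the arm or the gripper's body presses on something with over 40 N, if the wrist force passes 120 N, or if a joint passes its speed limit or range.

## Robot

A 6-joint arm with a two-finger parallel gripper is mounted at the origin on the work surface. World frame = base frame: x ahead of the robot, y to its left, z up, the work surface at z = 0. Lengths are in m, angles in rad, forces in N, time in s.
With the tool pointing down it reaches from about 0.35 to 0.8 m from the base axis. Payload 7.3 kg.
Tool frame: the origin (TCP) lies at the very end of the fingers, on their centre line; the grasp point (between the pads) lies 19 mm behind it (r.grip_point_offset is the distance from the TCP to the grasp point, in m); x points along the fingers, y is the direction in which the jaws open and shut, and the axes are right-handed (so a half turn about x gives the same grasp; the last joint's range is limited). The gripper opens to 85 mm and grips with 20 to 120 N. Pads are 22 mm wide; open, the fingers measure 114 mm over their backs; the gripper's body (76 mm by 85 mm) begins 54 mm behind the grasp point. The pads swing forward as they close: fully open they stand 13 mm farther back than shut.
Start: joints at [-1.445, 0.342, 1.524, -0, 1.275, -0.146], TCP at [0.141, -0.506, 0.231] pointing down, gripper open.
Joint ranges: [-2.53, 2.53], [-0.77, 2.02], [0.04, 2.7], [-1, 4.14], [0.28, 2.66], [-3.11, 3.11]. Speed limits (rad/s): [2.57, 2.57, 3.14, 3.14, 3.14, 3.14].

## Interface

Orientations are given as a rotation vector (axis times angle).
In Python, from cell import r gives the robot as it stands.
- The arm moves only by the shell command python3 -m handwheel 'ROWS' [FORCE]. ROWS is a JSON object of lists of equal length, an entry for each row: "offset": the shift along the tool's x, y, z in cm, a list of three; "dr": the turn, a rotation vector about the tool's x, y, z in rad, a list of three; "claw": the opening, from -1 (shut) to 1 (fully open), so that 0 is half open. In form: {"offset": [[tx, ty, tz], ...], "dr": [[rx, ry, rz], ...], "claw": [claw, ...]}. A call has exactly 10 rows; each row is the pose to reach, as a shift and turn from the pose measured when the call began, along the tool's axes at that moment; what a row does not reach only later rows make up. A row lasts 1/12 s, in which the tool goes at most 41.7 mm and 7.16 degrees, less where a joint would pass 70% of its speed; a pose out of reach is approached as far as the arm can. A call with a gripper value outside its range is refused whole. The fingers move at their own pace and stop on an object; FORCE is the grip in N (left out, the last holds). Time passes only in rows, so rows that repeat a pose let the fingers close, or fill a call up. It gives the time, the measured TCP pose, the force and the opening at its end, in the units of the state.
- r.get_state(): the state, without advancing time (a new reading comes with each control period).
- r.grab_frame(name): name is "scene" or "top" or "wrist"; returns (picture, depth): 400x640x3 uint8, blue, green, red; 400x640 float32, m along the optical axis (not along the pixel's ray), 0 where there is no reading.
- r.camera_info(name): a dict with "fx", "fy", "cx", "cy" (pixels), "k1" (the pictures are not rectified: a ray, as slopes to the right and down, at radius r is drawn at 1 + k1 r^2 times it, then the intrinsics apply), "rvec" (rotation vector, rad) and "tvec" (3), from world to camera coordinates, as OpenCV has them. Camera axes: x right, y down, z forward; pixel columns grow to the right and rows downward; lengths in m; the calibration is good to about 2 mm. A picture is of the moment at which its call begins: read the wrist's pose just before it. camera_info takes no time and is no camera call; for the wrist camera it gives the pose at the moment of the call.
- r.job_done(): hands the job in, once; it reports no verdict.
The state is a dict: "clock": time; "q": joint angles; "joint_vel": joint speeds; "joint_torque": joint torques, N m; "tool_pos": TCP position; "tcp_rot": TCP orientation; "ft_force": force on the tool from outside, world axes, zero at the start; "ft_torque": the same for the moment, N m; "width": opening from 0.0 (shut) to 1.0 (fully open).
Only numpy, scipy, OpenCV 4.12 (cv2) and the standard library are available. Lean on these libraries where they do the work, as an engineer would, in place of code of your own. Each camera call takes 0.05 s, during which the arm holds its last target. There are 200 camera calls.

## Working session

There is one attempt and no reset: what is moved stays moved. The work goes in short steps, Python scripts to look and compute and a shell command to move; the robot and the scene stay as the last step left them, time stands still between calls to the robot, and variables do not carry over. Pictures are saved under pics/ and viewed, about 8 in all and at most 12, crops included, and the job is handed in when it is done.

```bash
mkdir -p pics; cat > h.py <<'E'
import numpy as np, cv2
from cell import r
from scipy.spatial.transform import Rotation as R
def cam(n):
    c=r.camera_info(n); M=R.from_rotvec(np.array(c['rvec']).ravel()).as_matrix(); return c,M,np.array(c['tvec']).ravel()
def ray(ci,u,v):
    c,M,t=ci; x=(u-c['cx'])/c['fx'];y=(v-c['cy'])/c['fy']
    K=np.array([[c['fx'],0,c['cx']],[0,c['fy'],c['cy']],[0,0,1.]])
    p=cv2.undistortPoints(np.array([[[u,v]]],float),K,np.array([c['k1'],0,0,0,0.]))[0,0]
    d=M.T@np.array([p[0],p[1],1]); return -M.T@t,d
def onz(ci,u,v,z):
    o,d=ray(ci,u,v); return o+d*(z-o[2])/d[2]
def proj(ci,P):
    c,M,t=ci
    K=np.array([[c['fx'],0,c['cx']],[0,c['fy'],c['cy']],[0,0,1.]])
    return cv2.projectPoints(np.atleast_2d(P).astype(float),cv2.Rodrigues(M)[0],t,K,np.array([c['k1'],0,0,0,0.]))[0][:,0]
def meet(a,b):
    (o1,d1),(o2,d2)=a,b; s=np.linalg.lstsq(np.c_[d1,-d2],o2-o1,rcond=None)[0]
    p,q=o1+d1*s[0],o2+d2*s[1]; return (p+q)/2,np.linalg.norm(p-q)
def grab(n,f):
    ci=cam(n); im,d=r.grab_frame(n); cv2.imwrite(f'pics/{f}.png',im); np.savez(f'pics/{f}.npz',im=im,d=d,M=ci[1],t=ci[2]); return ci,im,d
def tool(dw):  # world vector -> tool axes, cm
    return R.from_rotvec(r.get_state()['tcp_rot']).inv().apply(dw)*100
E
python3 - <<'E'
from h import *
for n in('top','scene'):
    ci,im,d=grab(n,n+'0'); print(n,-ci[1].T@ci[2], ci[1][2])
s=r.get_state(); print(s['clock'],s['tool_pos'],R.from_rotvec(s['tcp_rot']).as_matrix().round(3),s['width'])
E
```

```text
top [ 0.46834681 -0.01487381  0.94863539] [ 0.07979611 -0.00724841 -0.99678485]
scene [0.61103766 0.56930014 0.7424925 ] [-0.07709789 -0.68700911 -0.72254716]
0.1 [ 0.14091565 -0.50536241  0.23067297] [[-0.     0.268 -0.963]
 [ 0.001 -0.963 -0.268]
 [-1.    -0.001 -0.   ]] 1.0043904946068059
```

View pics/top0.png

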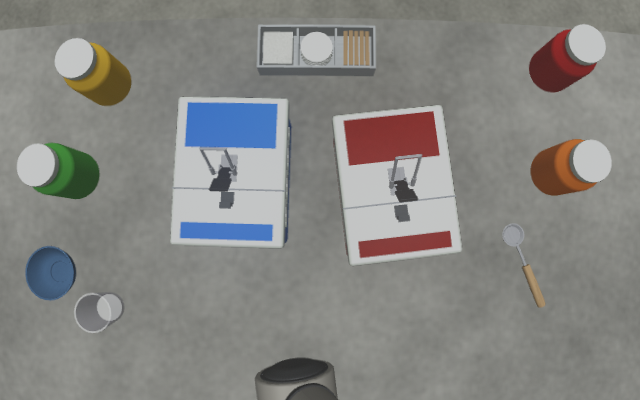

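View pics/scene0.png

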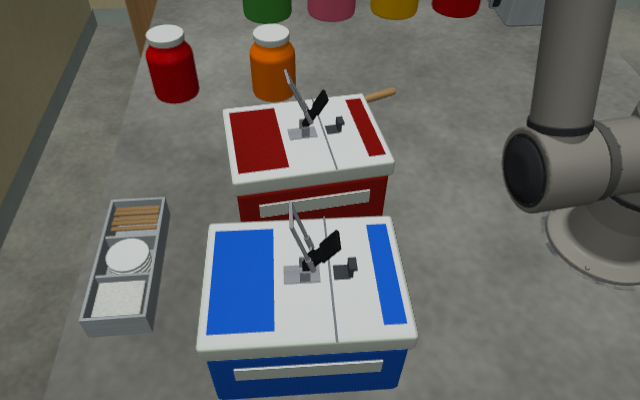

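Both views show the red box (right in top view, lid about 333–462 × 105–264), with its loop (bar ≈ (407,156) top, (288,72) scene) leaning to world +x. The keeper at (402,213) is on the robot side. The blue box is to the left (+y).

```bash
cat > m.py <<'E'
from h import *
c,M,t=ci=cam('top'); z=np.load('pics/top0.npz'); d=z['d']
K=np.array([[c['fx'],0,c['cx']],[0,c['fy'],c['cy']],[0,0,1.]])
v,u=np.mgrid[0:400,0:640]; uv=np.stack([u,v],-1).reshape(-1,1,2).astype(float)
n=cv2.undistortPoints(uv,K,np.array([c['k1'],0,0,0,0.]))[:,0]
P=(np.c_[n,np.ones(len(n))]*d.reshape(-1,1)-t)@M
ok=(d.ravel()>0)
for nm,s in(('red',P[:,1]<-.02),('blue',P[:,1]>.02)):
    sel=ok&s&(abs(P[:,2]-.17)<.006)&(abs(P[:,1])<.33)&(P[:,0]>.25)
    m=sel.reshape(400,640).astype(np.uint8); m=cv2.morphologyEx(m,cv2.MORPH_OPEN,np.ones((5,5)))
    cn=max(cv2.findContours(m,0,1)[0],key=cv2.contourArea)[:,0]
    W=np.array([onz(ci,*p.astype(float),.17)[:2] for p in cn])
    print(nm,cv2.minAreaRect((W*1000).astype(np.float32)), P[sel,2].mean())
# colour cross-check: red panels' rectangle
im=z['im'].astype(int); m=((im[...,2]-im[...,1]>60)&(abs(P[:,2].reshape(400,640)-.17)<.012)).astype(np.uint8)
pts=np.argwhere(m)[:,::-1]; W=np.array([onz(ci,*p.astype(float),.17)[:2] for p in pts]); print('panels',len(pts),cv2.minAreaRect((W*1000).astype(np.float32)))
sc=cam('scene')
print('bar', meet(ray(ci,407,156.5),ray(sc,288,73)))
print('bluebar', meet(ray(ci,214,149.5),ray(sc,293,206)))
print('keeper top', onz(ci,402,213,.19))
E
python3 m.py
python3 - <<'E'
import cv2,numpy as np
a=cv2.imread('pics/top0.png')[135:230,365:445];b=cv2.imread('pics/scene0.png')[55:150,270:350]
cv2.imwrite('pics/crop.png',np.hstack([cv2.resize(x,None,fx=5,fy=5,interpolation=cv2.INTER_CUBIC) for x in(a,b)]))
E
```

```text
red ((561.144287109375, -152.18080139160156), (279.01751708984375, 208.8997039794922), 6.676686763763428) 0.1698647387836783
blue ((583.2365112304688, 155.00393676757812), (209.2641143798828, 277.99285888671875), 89.04585266113281) 0.16978965214747485
panels 5231 ((562.6964111328125, -153.2470703125), (252.6775665283203, 167.9193572998047), 6.6659016609191895)
bar (array([ 0.5880655 , -0.14620866,  0.29689347]), np.float64(0.0005398612452460933))
bluebar (array([0.59677729, 0.15124054, 0.30032926]), np.float64(0.000838347996889102))
keeper top [ 0.50576706 -0.15753736  0.19      ]
```

View pics/crop.png

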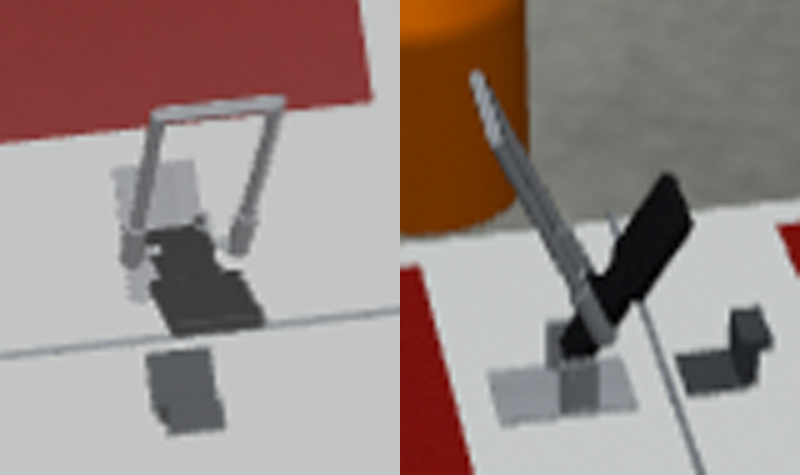

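The red box centre is (0.561, −0.152) with yaw 6.7°. Its lid is 279×209 mm at z = 0.170, which matches. The bar is near box x ≈ +25, z ≈ 0.29. Next: lift, shut the gripper and go behind the bar.

```bash
python3 -m handwheel '{"offset":[[-4,0,0],[-8,0,0],[-12,0,0],[-14.5,-1,-3],[-14.5,-2.5,-6.5],[-14.5,-3.9,-10],[-14.5,-5.3,-13.6],[-14.5,-6.7,-17.2],[-14.5,-8.1,-20.8],[-14.5,-9.5,-24.4]],"dr":[[0,0,0],[0,0,0],[0.05,0,0],[0.1,0,0],[0.155,0,0],[0.155,0,0],[0.155,0,0],[0.155,0,0],[0.155,0,0],[0.155,0,0]],"claw":[-1,-1,-1,-1,-1,-1,-1,-1,-1,-1]}' 
cat > g.py <<'E'
import sys
from h import *
a=np.radians(6.68); B=np.array([.561,-.152]); X=np.array([np.cos(a),np.sin(a)]);Y=np.array([-X[1],X[0]])
s=r.get_state(); p=np.array(s['tool_pos']); T=R.from_rotvec(s['tcp_rot']).as_matrix()
print('t',s['clock'],'box xy mm',((p[:2]-B)@X*1000).round(1),((p[:2]-B)@Y*1000).round(1),'z',(p[2]*1000).round(1),'w',s['width'].__round__(2),'F',np.round(s['ft_force'],1))
b=T.T@np.r_[X,0]; print('boxX in tool',b.round(3),'down',T[2].round(3),'yawerr',np.degrees(np.arctan2(b[1],-b[2])).round(2))
if len(sys.argv)>3:
    x,y,z=[float(v)/1000 for v in sys.argv[1:4]]; q=np.r_[B+X*x+Y*y,z]; print('offset cm',tool(q-p).round(2))
E
python3 g.py 65 0 380
```

```text
clock: 0.93
tool_pos: [0.3516, -0.347, 0.3757]
tcp_rot: [2.162, 0.128, -2.163]
ft_force: [1.1, -0.3, 0.2]
width: 0.002
t 0.9333 box xy mm -230.7 -169.3 z 375.7 w 0.0 F [ 1.1 -0.3  0.2]
boxX in tool [-0. -0. -1.] down [-1.    -0.002  0.   ] yawerr -0.0
offset cm [ -0.41 -16.94 -29.57]
```

```bash
python3 -m handwheel '{"offset":[[0,-1.9,-3.3],[0,-3.8,-6.6],[0,-5.7,-9.9],[0,-7.6,-13.2],[0,-9.5,-16.5],[0,-11.4,-19.8],[0,-13.3,-23.1],[0,-15.2,-26.4],[0,-16.9,-29.6],[0,-16.9,-29.6]],"dr":[[0,0,0],[0,0,0],[0,0,0],[0,0,0],[0,0,0],[0,0,0],[0,0,0],[0,0,0],[0,0,0],[0,0,0]],"claw":[-1,-1,-1,-1,-1,-1,-1,-1,-1,-1]}' >/dev/null; python3 g.py 62 0 275
python3 - <<'E'
from h import *
a=grab('scene','s1')[1][0:160,220:380];b=grab('top','t1')[1][90:250,340:500]
cv2.imwrite('pics/c1.png',np.hstack([cv2.resize(x,None,fx=2.5,fy=2.5) for x in(a,b)]))
E
```

```text
t 1.7667 box xy mm 69.6 3.8 z 372.8 w -0.0 F [-0.  -0.4 -0.3]
boxX in tool [-0.002  0.006 -1.   ] down [-1.    -0.005  0.002] yawerr 0.32
offset cm [9.78 0.43 0.74]
```

View pics/c1.png

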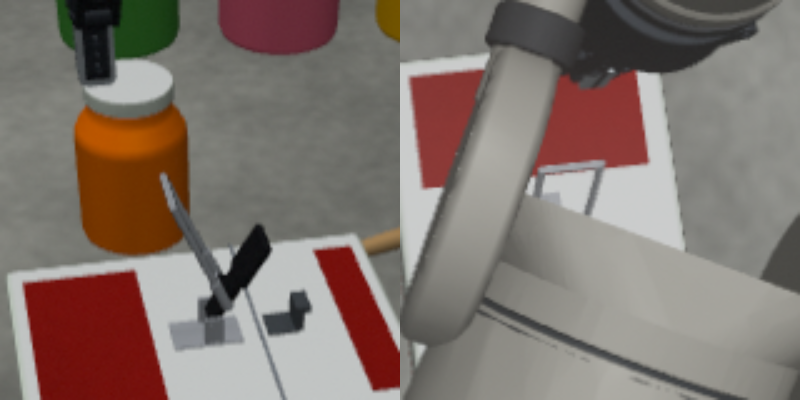

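The fingers are above and behind the loop (crop: fingertip (97,80), bar (165,178)), and nothing has been touched. Now I lower them behind the bar.

```bash
python3 -m handwheel '{"offset":[[3,0.4,0.6],[6,0.4,0.6],[8,0.4,0.6],[9.8,0.4,0.7],[9.8,0.4,0.7],[9.8,0.4,1.2],[9.8,0.4,1.7],[9.8,0.4,2.2],[9.8,0.4,2.5],[9.8,0.4,2.5]],"dr":[[0,0,0],[0,0,0],[0,0,0],[0,0,0],[0,0,0],[0,0,0],[0,0,0],[0,0,0],[0,0,0],[0,0,0]],"claw":[-1,-1,-1,-1,-1,-1,-1,-1,-1,-1]}' >/dev/null; python3 g.py -22 0 275
```

```text
t 2.7 box xy mm 40.4 -3.4 z 277.6 w -0.0 F [ 0.2 -0.5 -0.3]
boxX in tool [-0.001  0.002 -1.   ] down [-1.    -0.002  0.001] yawerr 0.11
offset cm [ 0.27 -0.35  6.24]
```

```bash
python3 -m handwheel '{"offset":[[0,-0.3,0.8],[0,-0.3,1.6],[0,-0.3,2.4],[0,-0.3,3.2],[0,-0.3,4.0],[0,-0.3,4.8],[0,-0.3,5.5],[0,-0.3,6.2],[0,-0.3,6.2],[0,-0.3,6.2]],"dr":[[0,0,0],[0,0,0],[0,0,0],[0,0,0],[0,0,0],[0,0,0],[0,0,0],[0,0,0],[0,0,0],[0,0,0]],"claw":[-1,-1,-1,-1,-1,-1,-1,-1,-1,-1]}' >/dev/null; python3 g.py -75 0 340
python3 - <<'E'
from h import *
a=grab('scene','s2')[1][0:160,220:380]
cv2.imwrite('pics/c2.png',cv2.resize(a,None,fx=3,fy=3))
E
```

```text
t 3.5333 box xy mm -21.8 -0.6 z 277.9 w 0.0 F [-0.4  0.4  0.2]
boxX in tool [-0.001  0.001 -1.   ] down [-1.    -0.002  0.001] yawerr 0.08
offset cm [-6.2  -0.08  5.33]
```

View pics/c2.png

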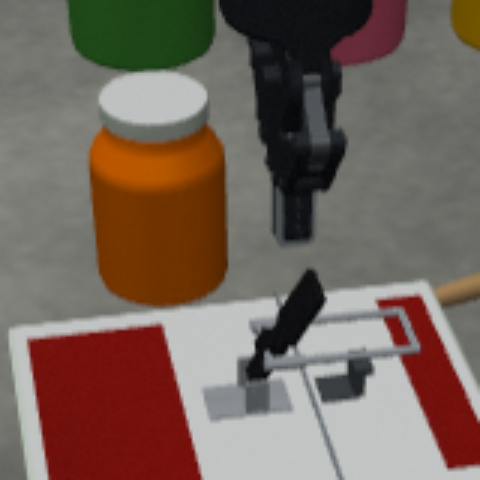

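The loop has fallen over the keeper (bar at crop (410,330), keeper between the wires) and the lever still leans. Next I move to the keeper side and come down to z ≈ 225.

```bash
python3 -m handwheel '{"offset":[[0,0,1.5],[0,0,3],[0,0,4.5],[0,0,5.3],[0,0,5.3],[1.5,0,5.3],[3,0,5.3],[4.5,0,5.3],[5.3,0,5.3],[5.3,0,5.3]],"dr":[[0,0,0],[0,0,0],[0,0,0],[0,0,0],[0,0,0],[0,0,0],[0,0,0],[0,0,0],[0,0,0],[0,0,0]],"claw":[-1,-1,-1,-1,-1,-1,-1,-1,-1,-1]}' >/dev/null; python3 g.py -14 0 228
```

```text
t 4.4167 box xy mm -74.7 -0.2 z 223.1 w 0.0 F [ 0.4 -0.1 -0.7]
boxX in tool [-0.003  0.002 -1.   ] down [-1.    -0.004  0.003] yawerr 0.1
offset cm [-0.51 -0.01 -6.07]
```

```bash
python3 -m handwheel '{"offset":[[0,0,-1],[0,0,-2],[0,0,-3],[-0.2,0,-3.8],[-0.4,0,-4.6],[-0.5,0,-5.4],[-0.6,0,-6.2],[-0.6,0,-7],[-0.6,0,-7.8],[-0.6,0,-7.8]],"dr":[[0,0,0],[0,0,0],[0,0,0],[0,0,0],[0,0,0],[0,0,0],[0,0,0],[0,0,0],[0,0,0],[0,0,0]],"claw":[-1,-1,-1,-1,-1,-1,-1,-1,-1,-1]}' >/dev/null; python3 g.py 30 0 222
python3 - <<'E'
from h import *
a=grab('scene','s3')[1][0:160,220:380]
cv2.imwrite('pics/c3.png',cv2.resize(a,None,fx=3,fy=3))
E
```

```text
t 5.25 box xy mm 4.4 0.0 z 228.3 w -0.0 F [-0.5 -0.4  0.3]
boxX in tool [-0.004  0.002 -1.   ] down [-1.    -0.004  0.004] yawerr 0.13
offset cm [ 0.62  0.01 -2.56]
```

View pics/c3.png

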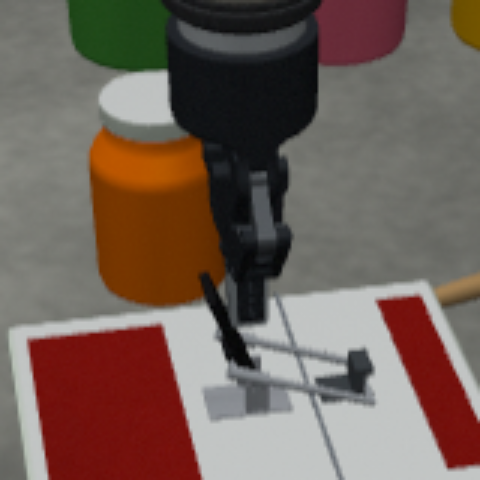

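The lever is past upright (tip at crop (205,278)) and the bar is still low behind the keeper (370,395). I continue along the arc.

```bash
python3 -m handwheel '{"offset":[[0.3,0,-0.8],[0.6,0,-1.5],[1,0,-2.1],[1.4,0,-2.7],[1.8,0,-3.2],[2.2,0,-3.6],[2.5,0,-3.8],[2.5,0,-3.8],[2.5,0,-3.8],[2.5,0,-3.8]],"dr":[[0,0,0],[0,0,0],[0,0,0],[0,0,0],[0,0,0],[0,0,0],[0,0,0],[0,0,0],[0,0,0],[0,0,0]],"claw":[-1,-1,-1,-1,-1,-1,-1,-1,-1,-1]}' >/dev/null; python3 g.py 48 0 188
python3 - <<'E'
from h import *
a=grab('scene','s4')[1][60:160,240:370]
cv2.imwrite('pics/c4.png',cv2.resize(a,None,fx=4.5,fy=4.5,interpolation=cv2.INTER_CUBIC))
E
```

```text
t 6.1333 box xy mm 42.0 0.2 z 203.5 w -0.0 F [ 0.3 -0.   0. ]
boxX in tool [-0.003  0.002 -1.   ] down [-1.    -0.004  0.003] yawerr 0.13
offset cm [ 1.55  0.02 -0.6 ]
```

View pics/c4.png

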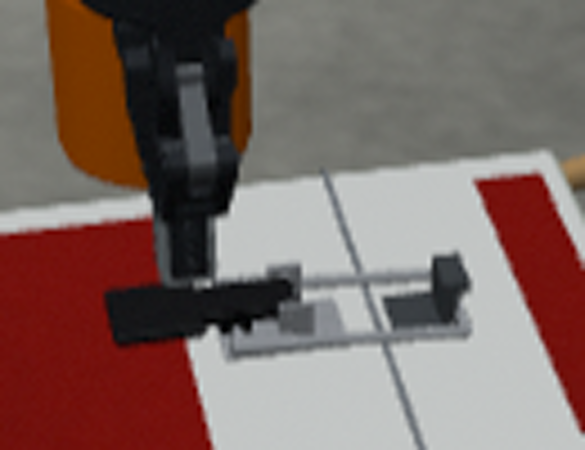

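The bar is under the lip behind the post (crop ≈ (465,300)) and the lever is nearly flat. Final press.

```bash
python3 -m handwheel '{"offset":[[0.3,0,-0.2],[0.6,0,-0.4],[0.9,0,-0.6],[1.2,0,-0.6],[1.4,0,-0.6],[1.6,0,-0.6],[1.7,0,-0.6],[1.7,0,-0.6],[1.7,0,-0.6],[1.7,0,-0.6]],"dr":[[0,0,0],[0,0,0],[0,0,0],[0,0,0],[0,0,0],[0,0,0],[0,0,0],[0,0,0],[0,0,0],[0,0,0]],"claw":[-1,-1,-1,-1,-1,-1,-1,-1,-1,-1]}' >/dev/null; python3 g.py 48 0 187
```

```text
t 7.0167 box xy mm 48.0 0.2 z 188.7 w 0.0 F [-4.6  2.1 11.9]
boxX in tool [-0.001  0.002 -1.   ] down [-1.    -0.003  0.001] yawerr 0.13
offset cm [ 0.17  0.02 -0.  ]
```

The TCP is at z = 188.7 with 12 N on the tool, so the lever is flat against its stop. Retreat upward and check.

```bash
python3 -m handwheel '{"offset":[[-1,0,0],[-3,0,0],[-6,0,0],[-9,0,0],[-12,0,0],[-15,0,0],[-15,0,0],[-15,0,0],[-15,0,0],[-15,0,0]],"dr":[[0,0,0],[0,0,0],[0,0,0],[0,0,0],[0,0,0],[0,0,0],[0,0,0],[0,0,0],[0,0,0],[0,0,0]],"claw":[-1,-1,-1,-1,-1,-1,-1,-1,-1,-1]}' >/dev/null; python3 g.py
python3 - <<'E'
from h import *
im=grab('scene','s5')[1]
cv2.imwrite('pics/c5.png',cv2.resize(im[60:310,190:420],None,fx=2.4,fy=2.4,interpolation=cv2.INTER_CUBIC))
E
```

```text
t 7.85 box xy mm 47.7 0.0 z 337.1 w 0.0 F [-0.4 -1.3 -0.5]
boxX in tool [-0.004  0.002 -1.   ] down [-1.    -0.004  0.004] yawerr 0.13
```

View pics/c5.png

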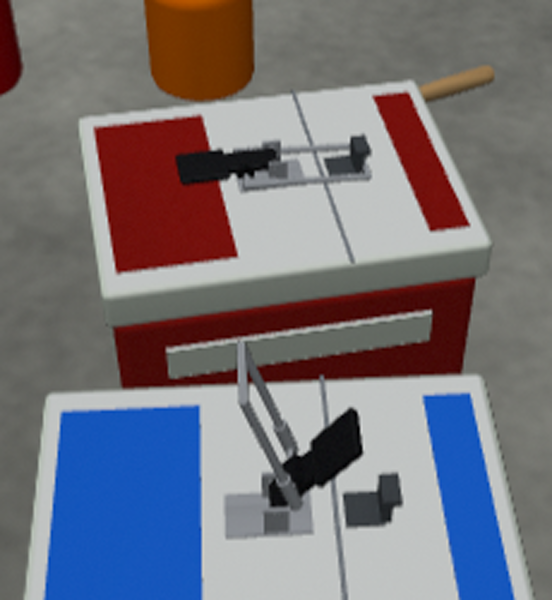

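The red lever stays flat with the bar hooked behind the keeper (crop ≈ (365,165)). The blue loop still stands as it was (bar ≈ (242,365)), and the robot touches nothing.

```bash
python3 -c "
from cell import r
r.job_done()"
```

```text
the job is handed in; nothing more can be done
```

The red box is latched. I pushed the wire loop over with the shut fingers and it fell around the keeper. I then swung the lever up, over and flat, and handed the job in at about 8 s.

- **Lever:** at the final press the fingertips stood at z = 188.7 mm with about 12 N on them; the top face should be at 189 mm. After I retreated, it stayed flat.
- **Loop:** the last picture shows the bar hooked under the keeper lip. I judged this by eye and did not measure the bar's position.
- **Blue box:** its loop still stands and its lever is open, as at the start.
- **Robot:** it was clear of everything, about 15 cm above the lid, with the force on the tool near zero.

One check was slightly off: a rough first reading of the keeper from the top view came out about 8 mm from where the box's pose put it. I used the box's pose. No other check failed or disagreed.

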